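# Set the trimmer's water valve two turns open and hold it

### The arm

A 6-joint arm with a two-finger parallel gripper is mounted at the origin on the work surface. World frame = base frame: x ahead of the robot, y to its left, z up, the work surface at z = 0. Lengths are in m, angles in rad, forces in N, time in s.
With the tool pointing down it reaches from about 0.375 to 0.9 m from the base axis. Payload 3.1 kg.
Tool frame: the origin (TCP) lies on the centre line of the jaws, within the pads' length; the fingertips stand 22 mm ahead of it and the grasp point (between the pads) lies 3 mm ahead of it; z points along the fingers, x is the direction in which the jaws open and shut, and the axes are right-handed (so a half turn about z gives the same grasp; the last joint's range is limited). The gripper opens to 85 mm and grips with 20 to 120 N. Pads are 22 mm wide; open, the fingers measure 114 mm over their backs; the gripper's body (76 mm by 85 mm) begins 54 mm behind the grasp point. The pads swing forward as they close: fully open they stand 13 mm farther back than shut.
Start: joints at [1.008, 0.527, 1.433, -0, 1.181, -0.178], TCP at [0.235, 0.579, 0.219] pointing down, gripper open.
Joint ranges: [-3.08, 3.08], [-0.75, 2.2], [0.22, 2.44], [-1.43, 4.57], [0, 2.65], [-2.85, 2.85]. Speed limits (rad/s): [2.79, 2.79, 3.14, 3.14, 3.14, 3.14].

### API

Orientations are given as a unit quaternion [w, x, y, z].
In Python, from workcell import get_obs, imaging, ctrl gives the robot as it stands. The module is installed in compiled form; this text tells all that it offers.
- The arm moves only by the tool jog_arm, never from a script. Its argument "steps" is a list of rows, each a list of 7 numbers: the turn, a rotation vector about the tool's x, y, z in rad, then the shift along the tool's x, y, z in mm, then the finger opening in mm, from 0 to 85.4. In form: [[rx, ry, rz, dx, dy, dz, claw], ...]. A call has 1 to 12 rows; each row shifts and turns the commanded pose from where the row before left it, along the tool's axes as they then stand; what a row does not reach is not made up. A row lasts 1/8 s, in which the tool goes at most 62.5 mm and 10.7 degrees, less where a joint would pass 70% of its speed; a pose out of reach is approached as far as the arm can. A call is refused whole if a number of a shift passes 62.5 or a number of a turn 0.188, either way. A call with a gripper value outside its range is refused whole. The fingers move at their own pace and stop on an object; "squeeze" is the grip in N (left out, the last holds). Time passes only in rows, so rows that do not move let the fingers close. It gives the time, the measured TCP pose, the force and the opening at its end, in the units of the state.
- get_obs(): the state, without advancing time (a new reading comes with each control period).
- imaging.capture(name): name is "scene" or "side" or "wrist"; returns a dict with "frame" (400x640x3 uint8, red, green, blue), "range_z" (400x640 float32, m along the optical axis (not along the pixel's ray), 0 where there is no reading), "K" (3x3 intrinsics, pixels), "k1" (the pictures are not rectified: a ray, as slopes to the right and down, at radius r is drawn at 1 + k1 r^2 times it, then the intrinsics apply), "R" (3x3) and "t" (3): a world point X has camera coordinates R X + t; the wrist camera has in their place "T_tool_cam" (4x4, takes a point from camera to tool coordinates, whose origin is the TCP and whose axes are the tool frame's). Camera axes: x right, y down, z forward; pixel columns grow to the right and rows downward; lengths in m; the calibration is good to about 2 mm. A picture is of the moment at which its call begins: read the wrist's pose just before it.
- ctrl.hand_in(): hands the job in, once; it reports no verdict.
The state is a dict: "t": time; "joint_pos": joint angles; "joint_vel": joint speeds; "joint_torque": joint torques, N m; "tool_pos": TCP position; "eef_rot": TCP orientation; "contact_force": force on the tool from outside, world axes, zero at the start; "ft_torque": the same for the moment, N m; "gripper_width": finger opening in m.
Only numpy, scipy, OpenCV 4.12 (cv2) and the standard library are available. Lean on these libraries where they do the work, as an engineer would, in place of code of your own. Each camera call takes 0.05 s, during which the arm holds its last target.

### The job

I am about to nip up the gland nut on the model trimmer's water valve. First clear away the tall bottle that stands against the valve: set it down upright in the tray that holds the jar, without dropping it. Then turn the handwheel clockwise until the valve is shut hard on its stop, back it off exactly two full turns, and finish with its revolving handle still gripped in place so that the wheel cannot creep; leave everything else where it stands.

Things in the scene. Friction and masses are not known exactly. Their poses are not given: they have to be found in the camera images.
- wheel (a joint): angle of the handwheel (rad), 0 when the valve is shut on its hard stop, growing as the wheel is turned anticlockwise seen from above (opening); 6.283 is one full turn, it can open to 26. The wheel does not rise or fall as it turns. The stem packing drags with about 0.16 N m (about 3.5 N at the handle), so the wheel stays where it is left.
- wheel_hub (a point): centre of the aluminium five-spoke handwheel, on its upright axis, 106 mm above the bench. The rim is 112 mm over all and 12 mm thick, the hub nut and stem stand at most 15 mm above this point. The point turns with the wheel: its x axis points from the axis to the revolving handle, its z axis up.
- handle: black revolving handle standing upright on the wheel's rim, a slim barrel 48 mm tall and 15 to 20 mm thick. Origin at its middle, 47 mm from the wheel's axis and 142 mm above the bench; its lower end is 6 mm above the top of the rim. It spins freely on its own upright pin, so that a gripper holding it can carry it round the circle without turning itself. Its yaw means nothing.
- valve: brass stop valve fixed on the bench between two copper risers that come out of the bench top 98 mm either side of it. Origin on the bench under the wheel's axis, z up, y along the pipe; pipe axis 40 mm above the bench; nothing but the wheel and its handle is higher than 97 mm.
- bottle: tall brown bottle with a paper label, standing 97 to 108 mm from the valve's axis on its -x side, less than 20 mm clear of the wheel. Body 64 mm across and 142 mm tall, then a shoulder, neck and screw cap; 207 mm tall over all, 0.3 to 0.5 kg. Origin at the centre of its underside, z up its axis.
- bottle_cap (a point): middle of the bottle's black screw cap, on the bottle's axis 189 mm above its underside. The cap is 34 mm across and 37 mm tall, the best place to grip the bottle from above.
- tray: grey plastic open tray fixed on the bench, 140 mm (x) by 220 mm (y), 35 mm tall, walls and floor 5 mm thick. Origin at the centre of its underside. A jar stands at its -y end.
- tray_space (a point): centre of the free part of the tray, on the tray's floor (5 mm above the bench), 50 mm to +y of the tray's centre; the tray's x and y axes.
- jar: low brown jar with a black lid, 73 mm across and 88 mm tall, standing in the tray about 55 mm to -y of its centre. Leave it. Origin at the centre of its underside.
- cast_a: plaster cast of a jaw, about 72 by 66 mm, 45 mm tall, on the bench between valve and tray. Leave it. Origin at the underside.
- cast_b: another such plaster cast farther back. Leave it.
- bowl: dark rubber mixing bowl, 124 mm across, 75 mm tall, at the back. Leave it. Origin at the centre of its underside.
- beaker: white plastic beaker, 72 mm across, 100 mm tall, at the back on the right. Leave it.
- articulator: brass articulator with stone models, about 85 by 76 mm, 111 mm tall, at the back on the left. Leave it.
- spatula: plaster spatula with a wooden grip, 225 mm long, 14 mm thick, lying flat at the right side. Leave it.

How it is judged:
By the outcome, as a careful person would: the job done as asked, in the order asked, and still so for the second after the job is handed in, while the arm keeps its last pose, push and grip.
It also fails if it takes over 72 s, if anything falls off the work surface, if the arm or the gripper's body presses on something with over 40 N, if the wrist force passes 120 N, or if a joint passes its speed limit or range.

## Working session

There is one attempt and no reset: what is moved stays moved. The work goes in short steps, Python scripts to look and compute and a tool call to move; the robot and the scene stay as the last step left them, time stands still between calls to the robot, and variables do not carry over. Pictures are saved under pics/ and viewed, and the job is handed in when it is done.

Besides the shell and the picture viewer there is one more tool, called after "Emit:" as name(argument=value, ...) on one line, values as JSON. jog_arm: Moves the arm, as the interface text tells. Its arguments: {"type":"object","properties":{"steps":{"type":"array","items":{"type":"array","items":{"type":"number"}}},"squeeze":{"type":"number"}},"required":["steps"]}

```bash
mkdir -p pics; cat > h.py <<'E'
import numpy as np,cv2
from workcell import get_obs,imaging,ctrl
def cap(n,f=None):
    d=imaging.capture(n)
    if f: cv2.imwrite('pics/'+f,d['frame'][:,:,::-1])
    return d
def cloud(d,T=None):
    h,w=d['range_z'].shape
    u,v=np.meshgrid(np.arange(w),np.arange(h))
    K=np.array(d['K']);D=np.array([d['k1'],0,0,0.])
    p=cv2.undistortPoints(np.stack([u,v],-1).reshape(-1,1,2).astype(np.float64),K,D).reshape(h,w,2)
    z=d['range_z'];c=np.stack([p[...,0]*z,p[...,1]*z,z],-1)
    if T is not None: return c@T[:3,:3].T+T[:3,3]
    R=np.array(d['R']);t=np.array(d['t'])
    W=(c-t)@R
    W[z==0]=np.nan
    return W
def Rq(q):
    w,x,y,z=q
    from scipy.spatial.transform import Rotation as Ro
    return Ro.from_quat([x,y,z,w]).as_matrix()
E
python3 - <<'E'
from h import *
o=get_obs();print(o)
for n in('scene','side','wrist'):
    d=cap(n,n+'0.png'); np.savez(''+n+'0.npz',**d); print(n,d['K'],d['k1'],d.get('R'),d.get('t'),d.get('T_tool_cam'))
E
```

```text
{'t': 0.0, 'joint_pos': array([ 1.00751599e+00,  5.28466550e-01,  1.43393412e+00, -8.73976335e-06,
        1.18137440e+00, -1.78517971e-01]), 'joint_vel': array([-1.34087791e-03, -8.85922073e-04,  3.18996807e-05, -7.26902671e-04,
        5.76173702e-04, -3.56640091e-04]), 'joint_torque': array([-1.13003585e-03, -4.42358601e+01, -1.78020608e+01, -2.90773896e-04,
        8.71114869e-03,  1.50406186e-05]), 'tool_pos': array([0.23416389, 0.57866404, 0.21812329]), 'eef_rot': array([ 4.43161291e-04,  8.29256947e-01,  5.58866465e-01, -9.97172534e-04]), 'contact_force': array([ 0.01537122, -0.09073959,  0.53912687]), 'ft_torque': array([ 0.04598527, -0.0024887 , -0.09290281]), 'gripper_width': 0.08550484506953987}
scene [[399.55129485   0.         317.25224507]
 [  0.         399.55129485 195.1627538 ]
 [  0.           0.           1.        ]] -0.02585827037769256 [[ 0.28405125  0.9588066   0.00219045]
 [ 0.78806566 -0.2321659  -0.57013289]
 [-0.54613863  0.16367318 -0.82154957]] [-0.08162954 -0.42033275  1.68748675] None
side [[409.82584976   0.         324.94347791]
 [  0.         409.82584976 198.59955317]
 [  0.           0.           1.        ]] -0.08191085290003246 [[-0.99990515 -0.0073073  -0.01167455]
 [ 0.00274748  0.72478326 -0.68897146]
 [ 0.01349604 -0.68893819 -0.72469444]] [0.60309381 0.16528273 1.19620732] None
wrist [[343.25165401   0.         322.31000693]
 [  0.         343.25165401 200.22880733]
 [  0.           0.           1.        ]] 0.003421549482255306 None None [[ 9.99999750e-01  3.26158483e-04  6.27766347e-04  4.12635660e-04]
 [-4.79072210e-04  9.65152138e-01  2.61688976e-01 -6.71741861e-02]
 [-5.20537953e-04 -2.61689211e-01  9.65152053e-01 -1.54449369e-01]
 [ 0.00000000e+00  0.00000000e+00  0.00000000e+00  1.00000000e+00]]
```

View pics/scene0.png

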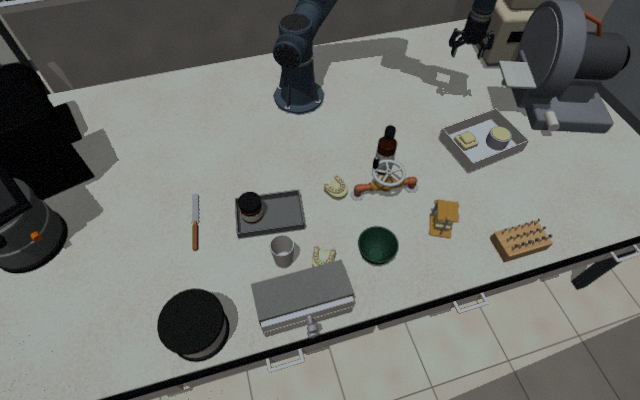

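View pics/side0.png

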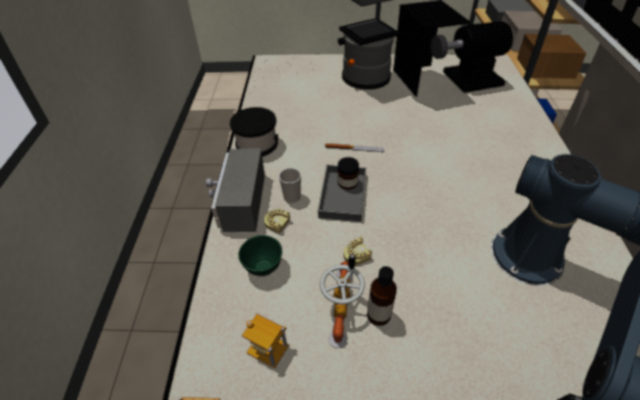

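View pics/wrist0.png

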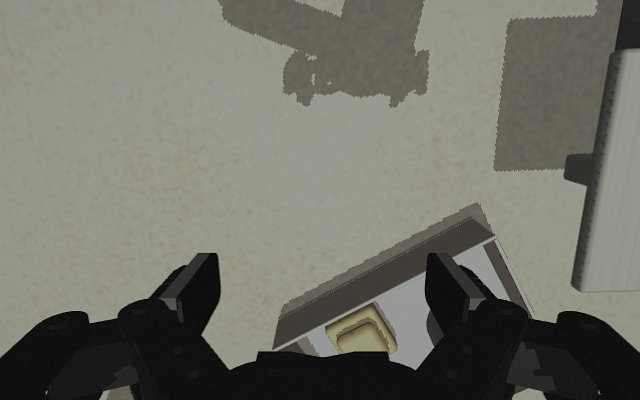

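The scene view shows the bottle cap at about (390,131), the handwheel at (388,173), its black handle near (377,163), and the tray around (270,213) with the jar at (250,205). Next I'll measure them with depth and colour.

```bash
python3 - <<'E'
from h import *
for n,box in(('scene',dict(b=(340,110,430,205),t=(225,180,315,245))),('side',dict(b=(305,250,410,350),t=(310,150,375,225)))):
    d=dict(np.load(n+'0.npz',allow_pickle=True)); W=cloud(d); im=d['frame'][:,:,::-1]
    for k,(x0,y0,x1,y1) in box.items():
        c=im[y0:y1,x0:x1]; s=6 if k=='b' else 6
        cv2.imwrite(f'pics/{n}_{k}.png',cv2.resize(c,None,fx=s,fy=s,interpolation=cv2.INTER_CUBIC))
    hsv=im.max(2)
    x0,y0,x1,y1=box['b']; S=np.zeros(im.shape[:2],bool);S[y0:y1,x0:x1]=1
    P=W[S]; m=hsv[S]; g=P[:,2]
    cap_=P[(g>.172)&(g<.23)]; print(n,'cap+neck n',len(cap_),'mean',np.nanmean(cap_,0),'min',np.nanmin(cap_,0),'max',np.nanmax(cap_,0))
    wh=P[(g>.095)&(g<.118)&(m>100)]
    print(' wheel n',len(wh),wh.min(0),wh.max(0))
    ct,_,=cv2.minEnclosingCircle(wh[:,:2].astype(np.float32));print(ct,_)
    hd=P[(g>.12)&(g<.17)&(m<70)]
    print(' dark',len(hd)); 
    for q in hd[::max(1,len(hd)//25)]: print('   ',q.round(3))
    x0,y0,x1,y1=box['t']; S[:]=0;S[y0:y1,x0:x1]=1
    P=W[S]; wl=P[(P[:,2]>.027)&(P[:,2]<.042)]; print(' traywall',len(wl),np.percentile(wl,[1,99],axis=0).round(4),cv2.minAreaRect(wl[:,:2].astype(np.float32)))
    j=P[(P[:,2]>.07)]; print(' jar',len(j),j.mean(0),j.min(0),j.max(0))
E
```

```text
scene cap+neck n 129 mean [0.47192998 0.19176519 0.19723794] min [0.45086381 0.1772747  0.17222764] max [0.48473517 0.21095536 0.21122313]
 wheel n 385 [0.48261342 0.10778554 0.0952527 ] [0.61930789 0.22279816 0.1173028 ]
(0.5437303781509399, 0.17480412125587463) 0.07780908793210983
 dark 290
    [0.456 0.182 0.166]
    [0.462 0.177 0.158]
    [0.47  0.18  0.161]
    [0.451 0.17  0.14 ]
    [0.482 0.193 0.165]
    [0.471 0.178 0.153]
    [0.479 0.215 0.15 ]
    [0.483 0.187 0.158]
    [0.465 0.168 0.14 ]
    [0.486 0.197 0.153]
    [0.48  0.175 0.148]
    [0.485 0.214 0.142]
    [0.486 0.187 0.147]
    [0.476 0.167 0.137]
    [0.491 0.2   0.142]
    [0.489 0.18  0.142]
    [0.478 0.164 0.13 ]
    [0.497 0.194 0.141]
    [0.492 0.183 0.133]
    [0.492 0.18  0.13 ]
    [0.493 0.177 0.127]
    [0.496 0.187 0.122]
    [0.539 0.115 0.159]
    [0.541 0.115 0.151]
    [0.538 0.115 0.138]
    [0.549 0.127 0.141]
    [0.547 0.126 0.129]
 traywall 394 [[ 0.4719 -0.3597  0.0273]
 [ 0.631  -0.1316  0.0408]] ((0.5504757165908813, -0.2453438937664032), (0.22017915546894073, 0.14282238483428955), 8
[... 655 characters left out ...]
.475 0.209 0.162]
    [0.485 0.202 0.147]
    [0.438 0.204 0.148]
    [0.451 0.21  0.155]
    [0.463 0.214 0.157]
    [0.476 0.212 0.149]
    [0.489 0.209 0.139]
    [0.443 0.212 0.145]
    [0.458 0.217 0.149]
    [0.467 0.218 0.147]
    [0.476 0.216 0.139]
    [0.483 0.217 0.136]
    [0.488 0.213 0.123]
    [0.442 0.217 0.13 ]
    [0.447 0.221 0.132]
    [0.477 0.22  0.121]
    [0.458 0.223 0.123]
 traywall 372 [[ 0.4677 -0.3606  0.0274]
 [ 0.6259 -0.1307  0.0411]] ((0.5474714636802673, -0.24568523466587067), (0.22633503377437592, 0.1400212049484253), 83.03726196289062)
 jar 341 [ 0.53039305 -0.29384185  0.08994788] [ 0.49532806 -0.33808135  0.07028098] [ 0.56480157 -0.26251339  0.09770248]
```

View pics/scene_b.png

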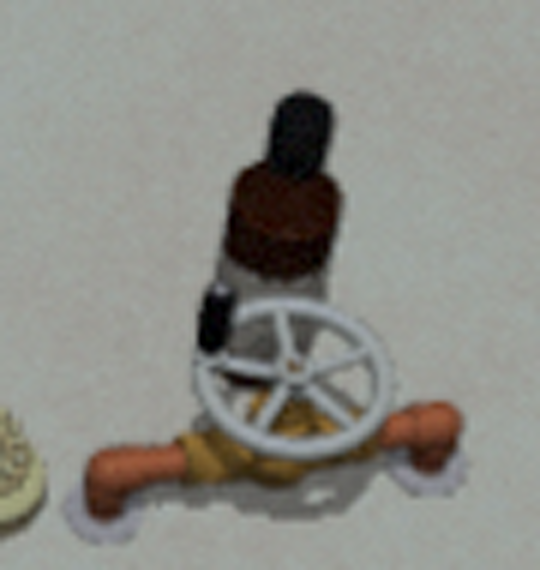

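View pics/side_b.png

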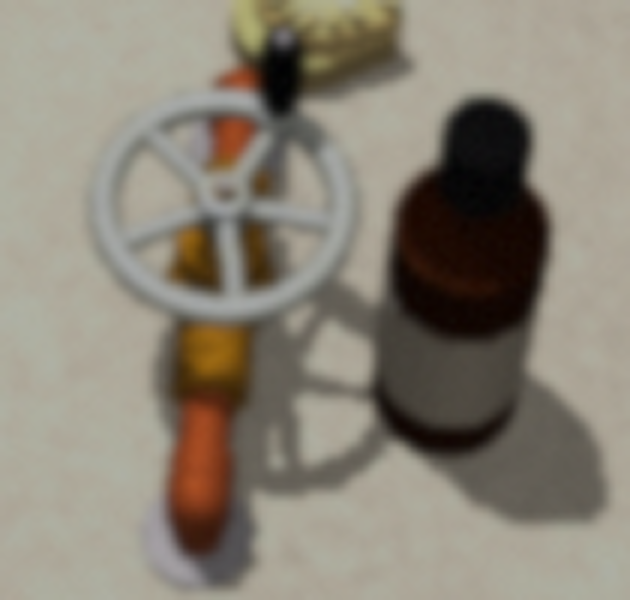

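```bash
python3 - <<'E'
from h import *
from scipy.optimize import least_squares
def circ(P,r=None,f=0):
    if r: g=lambda p: np.hypot(P[:,0]-p[0],P[:,1]-p[1])-r; x0=list(P[:,:2].mean(0))
    else: g=lambda p: np.hypot(P[:,0]-p[0],P[:,1]-p[1])-p[2]; x0=list(P[:,:2].mean(0))+[.04]
    s=least_squares(g,x0,loss='soft_l1',f_scale=.002); return s.x.round(4),(np.sqrt(np.mean(s.fun**2))).round(4)
for n,box in(('scene',dict(b=(340,110,430,205),t=(225,180,315,245))),('side',dict(b=(305,250,410,350),t=(310,150,375,225)))):
    d=dict(np.load(n+'0.npz',allow_pickle=True)); W=cloud(d); im=d['frame'][:,:,::-1].astype(int)
    x0,y0,x1,y1=box['b'];P=W[y0:y1,x0:x1].reshape(-1,3);c=im[y0:y1,x0:x1].reshape(-1,3);sat=c.max(1)-c.min(1)
    top=P[(P[:,2]>.203)];print(n,'captop',len(top),np.median(top,0),top.min(0),top.max(0))
    side=P[(P[:,2]>.176)&(P[:,2]<.2)]; print(' cap fit r17',circ(side,.017))
    bd=P[(P[:,2]>.03)&(P[:,2]<.14)&(np.hypot(P[:,0]-.466,P[:,1]-.195)<.045)];print(' body fit r32',len(bd),circ(bd,.032))
    wh=P[(P[:,2]>.098)&(P[:,2]<.122)&(sat<25)&(c.max(1)>90)&(np.hypot(P[:,0]-.565,P[:,1]-.167)<.064)]
    print(' wheel',len(wh),wh.min(0),wh.max(0),cv2.minEnclosingCircle(wh[:,:2].astype(np.float32)))
    hd=P[(P[:,2]>.12)&(P[:,2]<.172)&(P[:,0]>.52)]; print(' handle',len(hd),np.median(hd,0),hd.min(0),hd.max(0))
    jx=d; x0,y0,x1,y1=box['t'];P=W[y0:y1,x0:x1].reshape(-1,3)
    j=P[(P[:,2]>.07)&(P[:,2]<.1)&(P[:,0]<.575)&(P[:,1]<-.25)];print(' jar',cv2.minEnclosingCircle(j[:,:2].astype(np.float32)))
E
```

```text
scene captop 59 [0.46913102 0.19245513 0.20617246] [0.45086381 0.17849671 0.20303343] [0.48287762 0.20827404 0.21122313]
 cap fit r17 (array([0.4654, 0.196 ]), np.float64(0.0016))
 body fit r32 297 (array([0.4651, 0.1959]), np.float64(0.0019))
 wheel 400 [0.50995273 0.10778554 0.1004036 ] [0.61930789 0.21662689 0.12038575] ((0.5646016597747803, 0.16337871551513672), 0.0565335676074028)
 handle 66 [0.54492099 0.11973595 0.14802668] [0.53458674 0.11372529 0.12036063] [0.56773364 0.16447382 0.16795326]
 jar ((0.5334638357162476, -0.3021336495876312), 0.03817448765039444)
side captop 157 [0.46228658 0.19483687 0.20617152] [0.44574615 0.17644938 0.20321271] [0.47943838 0.21282524 0.21051847]
 cap fit r17 (array([0.4616, 0.1934]), np.float64(0.0008))
 body fit r32 618 (array([0.4616, 0.1926]), np.float64(0.0017))
 wheel 805 [0.50354887 0.1091694  0.10017905] [0.6155903  0.21988353 0.12145822] ((0.5600410103797913, 0.16296225786209106), 0.05702297016978264)
 handle 98 [0.53665171 0.12788365 0.15253722] [0.52797562 0.11253925 0.12039976] [0.56107696 0.16436572 0.16852337]
 jar ((0.5281790494918823, -0.30134421586990356), 0.03951382637023926)
```

Emit:
jog_arm(steps=[[0,0,0,-15,20,-35,85],[0,0,0,-30,40,-35,85],[0,0,0,-34,45,-15,85],[0,0,0,-34,45,0,85],[0,0,0,-34,45,0,85],[0,0,0,-34,45,0,85],[0,0,0,-34,45,0,85],[0,0,0,-30,40,0,85],[0,0,0,-15,20,0,85],[0,0,0,-10,12,0,85],[0,0,0,0,0,0,85],[0,0,0,0,0,0,85]], squeeze=40)

```text
t: 1.65
tool_pos: [0.4634, 0.1958, 0.304]
eef_rot: [-0.0, 0.829, 0.559, -0.0]
contact_force: [-0.3, -0.8, 0.4]
gripper_width: 0.0852
```

```bash
cat >> h.py <<'E'
def wcloud(f):
    o=get_obs(); d=cap('wrist',f)
    T=np.array(d['T_tool_cam']); P=cloud(d,T); W=P@Rq(o['eef_rot']).T+o['tool_pos']; W[d['range_z']==0]=np.nan
    return o,d,W
E
python3 - <<'E'
from h import *
from scipy.optimize import least_squares
o,d,W=wcloud('w1.png'); print(o['tool_pos'],o['t'])
im=d['frame'].astype(int)
near=lambda x,y,r: np.hypot(W[...,0]-x,W[...,1]-y)<r
z=W[...,2]
def circ(P,r):
    s=least_squares(lambda p:np.hypot(P[:,0]-p[0],P[:,1]-p[1])-r,P[:,:2].mean(0),loss='soft_l1',f_scale=.002);return s.x.round(4),np.abs(s.fun).mean()
m=near(.4635,.194,.03)&(z>.2)&(z<.215);P=W[m];print('captop',len(P),P.min(0),P.max(0),cv2.minEnclosingCircle(P[:,:2].astype(np.float32)) if len(P) else 0)
m=near(.4635,.194,.05)&(z>.05)&(z<.14);P=W[m];print('body',len(P),circ(P,.032) if len(P)>10 else 0)
m=near(.562,.163,.065)&(z>.103)&(z<.117);P=W[m];print('wheel',len(P),P.min(0),P.max(0),cv2.minEnclosingCircle(P[:,:2].astype(np.float32)))
m=near(.540,.121,.025)&(z>.155)&(z<.172);P=W[m];print('handle',len(P));
if len(P):print(P.min(0),P.max(0),np.median(P,0))
E
```

```text
[0.46341888 0.19582539 0.30401127] 1.65
captop 1509 [0.4444989  0.17744561 0.20010475] [0.47860426 0.21195665 0.20876107] ((0.461995393037796, 0.19435931742191315), 0.01772846281528473)
body 671 (array([0.4629, 0.1945]), np.float64(0.0037760441788667228))
wheel 4058 [0.5030294  0.10956094 0.10302825] [0.61401091 0.2192085  0.11659124] ((0.55926114320755, 0.16318456828594208), 0.05638482794165611)
handle 297
[0.52582845 0.1145912  0.15527144] [0.54278517 0.13200189 0.16811957] [0.53292196 0.12473511 0.16455179]
```

View pics/w1.png

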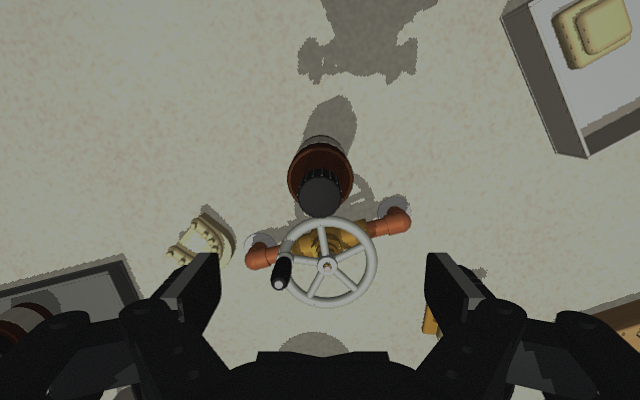

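The wrist view puts the cap at (320,195), the hub at (327,266) and the handle at (283,272). The cap measures (0.462, 0.194) and agrees across all three views, so I'm going down to grip it.

Emit:
jog_arm(steps=[[0,0,0,-1.7,-0.6,15,85],[0,0,0,0,0,30,85],[0,0,0,0,0,30,85],[0,0,0,0,0,20,85],[0,0,0,0,0,11,85],[0,0,0,0,0,5,85],[0,0,0,0,0,0,85],[0,0,0,0,0,0,55]])

```text
t: 2.7
tool_pos: [0.4635, 0.1939, 0.1938]
eef_rot: [0.0, 0.829, 0.559, 0.001]
contact_force: [0.1, -0.3, 0.5]
gripper_width: 0.0695
```

Emit:
jog_arm(steps=[[0,0,0,0,0,0,30],[0,0,0,0,0,0,20],[0,0,0,0,0,0,20],[0,0,0,0,0,0,20],[0,0,0,0,0,0,20],[0,0,0,0,0,0,20]], squeeze=45)

```text
t: 3.45
tool_pos: [0.4641, 0.1932, 0.1953]
eef_rot: [0.001, 0.829, 0.559, 0.001]
contact_force: [-1.5, -1.8, 11.6]
gripper_width: 0.02
```

```bash
python3 - <<'E'
from h import *
o,d,W=wcloud('w2.png');print(o['gripper_width'],o['contact_force'])
d=cap('side'); c=d['frame'][230:380,280:460,::-1]; cv2.imwrite('pics/s2.png',cv2.resize(c,None,fx=4,fy=4,interpolation=cv2.INTER_CUBIC))
E
```

```text
0.019953356248241374 [-1.46379219 -1.79631681 11.62728564]
```

View pics/w2.png

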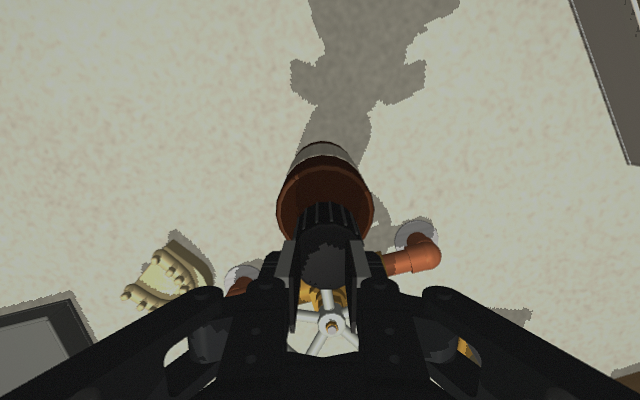

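View pics/s2.png

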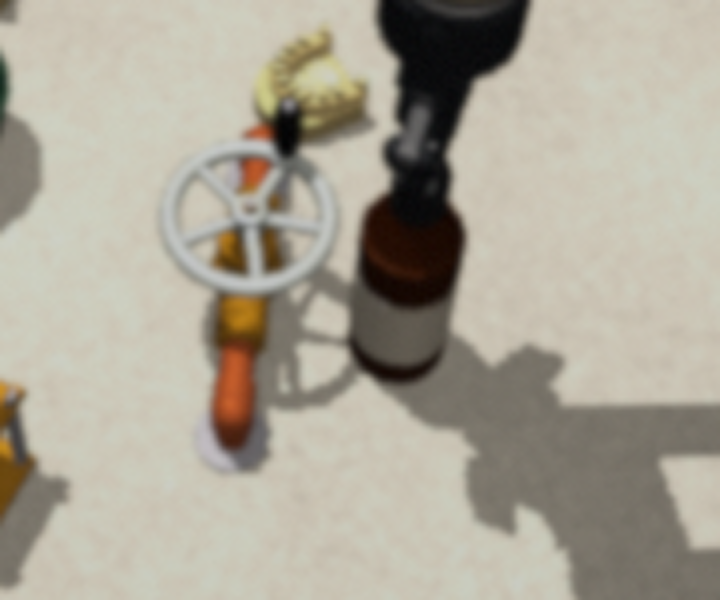

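```bash
python3 - <<'E'
from h import *
o,d,W=wcloud(None);T=np.array(d['T_tool_cam'])
P=cloud(d,T)  # tool coords
z=d['range_z']
for r in (205,220,235,245,255,265,280,300,320):
    print(r,[tuple((P[r,c]*1000).round(0).astype(int)) if z[r,c]>0 else None for c in range(270,385,8)])
im=d['frame'][180:380,240:420,::-1];cv2.imwrite('pics/w3.png',cv2.resize(np.clip(im.astype(float)*2.2,0,255).astype(np.uint8),None,fx=3,fy=3,interpolation=cv2.INTER_CUBIC))
E
```

```text
205 [(np.int64(-55), np.int64(33), np.int64(197)), (np.int64(-27), np.int64(-7), np.int64(54)), (np.int64(-22), np.int64(-10), np.int64(47)), (np.int64(-16), np.int64(-12), np.int64(39)), (np.int64(-11), np.int64(-13), np.int64(33)), (np.int64(-6), np.int64(-15), np.int64(28)), (np.int64(-2), np.int64(-18), np.int64(17)), (np.int64(2), np.int64(-18), np.int64(18)), (np.int64(7), np.int64(-18), np.int64(18)), (np.int64(11), np.int64(-17), np.int64(21)), (np.int64(16), np.int64(-13), np.int64(34)), (np.int64(22), np.int64(-11), np.int64(41)), (np.int64(28), np.int64(-9), np.int64(50)), (np.int64(56), np.int64(33), np.int64(196)), (np.int64(64), np.int64(33), np.int64(195))]
220 [(np.int64(-56), np.int64(50), np.int64(196)), (np.int64(-28), np.int64(2), np.int64(54)), (np.int64(-22), np.int64(-1), np.int64(44)), (np.int64(-16), np.int64(-4), np.int64(35)), (np.int64(-10), np.int64(-13), np.int64(9)), (np.int64(-5), np.int64(-16), np.int64(-1)), (np.int64(-1), np.int64(-18), np.int64(-7)), (np.int64(2), np.int64(-18), np.int64(-7)), (np.int64(6), np.int64(-18), np.int64(-7)), (np.int64(1
[... 4348 characters left out ...]
-13), np.int64(-66))]
320 [(np.int64(-12), np.int64(-18), np.int64(-82)), (np.int64(-10), np.int64(-17), np.int64(-82)), (np.int64(-11), np.int64(-1), np.int64(-58)), (np.int64(-9), np.int64(5), np.int64(-49)), (np.int64(-16), np.int64(97), np.int64(85)), (np.int64(-9), np.int64(97), np.int64(86)), (np.int64(-3), np.int64(96), np.int64(84)), (np.int64(4), np.int64(94), np.int64(82)), (np.int64(10), np.int64(95), np.int64(82)), (np.int64(16), np.int64(94), np.int64(81)), (np.int64(11), np.int64(8), np.int64(-44)), (np.int64(12), np.int64(0), np.int64(-56)), (np.int64(11), np.int64(-17), np.int64(-81)), (np.int64(13), np.int64(-18), np.int64(-82)), (np.int64(15), np.int64(-17), np.int64(-82))]
```

View pics/w3.png

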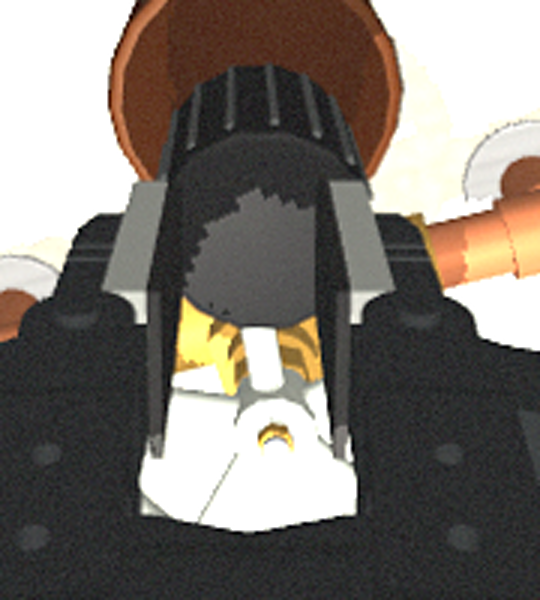

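Emit:
jog_arm(steps=[[0,0,0,0,0,0,50],[0,0,0,0,0,0,50],[0,0,0,0,0,0,50],[0,0,0,0,0,0,50]])

```text
t: 4.1
tool_pos: [0.4627, 0.1937, 0.1928]
eef_rot: [-0.0, 0.829, 0.559, -0.0]
contact_force: [-0.5, 0.3, 0.2]
gripper_width: 0.0501
```

```bash
python3 - <<'E'
from h import *
o,d,W=wcloud(None);print(o['tool_pos'],o['contact_force'],o['gripper_width'])
im=d['frame'][180:380,230:430,::-1];cv2.imwrite('pics/w4.png',cv2.resize(np.clip(im.astype(float)*2.2,0,255).astype(np.uint8),None,fx=3,fy=3,interpolation=cv2.INTER_CUBIC))
P=cloud(d,np.array(d['T_tool_cam']))*1000
for r in range(200,300,8): print(r,[P[r,c].round(0).astype(int).tolist() for c in (262,268,274,280,286,292)])
d=cap('scene'); c=d['frame'][90:210,330:450,::-1]; cv2.imwrite('pics/c4.png',cv2.resize(np.clip(c.astype(float)*1.8,0,255).astype(np.uint8),None,fx=5,fy=5,interpolation=cv2.INTER_CUBIC))
E
```

```text
[0.46274764 0.19366332 0.19281922] [-0.50441295  0.32210555  0.20450985] 0.05011849867816349
200 [[-63, 27, 195], [-56, 27, 194], [-50, 27, 194], [-26, -11, 52], [-21, -13, 45], [-17, -15, 40]]
208 [[-63, 35, 192], [-57, 35, 193], [-30, -6, 52], [0, -67, -154], [-21, -9, 42], [-17, -11, 35]]
216 [[-63, 44, 192], [-57, 44, 193], [-30, -1, 52], [-26, -2, 47], [-21, -5, 38], [-17, -7, 33]]
224 [[-64, 53, 191], [-57, 53, 193], [-51, 54, 194], [-26, 3, 47], [-21, 0, 38], [-15, -9, 13]]
232 [[-64, 63, 194], [-58, 62, 192], [-52, 63, 195], [-27, 10, 53], [-21, 5, 40], [-14, -9, 0]]
240 [[-65, 72, 194], [-58, 72, 194], [-52, 72, 193], [-45, 71, 192], [-23, 15, 52], [-13, -11, -14]]
248 [[-24, -11, -22], [-59, 81, 193], [-52, 81, 193], [-46, 82, 195], [-17, -3, -5], [-13, -8, -15]]
256 [[-24, -8, -24], [-59, 91, 194], [-52, 90, 192], [-46, 91, 193], [-16, -3, -14], [-13, -4, -14]]
264 [[-24, -5, -24], [-60, 101, 195], [-53, 101, 194], [-46, 100, 194], [-16, 1, -13], [-13, 1, -13]]
272 [[-25, -1, -25], [-60, 110, 193], [-53, 110, 193], [-47, 110, 195], [-40, 110, 193], [-13, 4, -14]]
280 [[-24, 2, -26], [-60, 120, 194], [-53, 120, 194], [-32, 62, 87], [-27, 60, 81], [-22, 59, 80]]
288 [[-24, 4, -28], [-53, 106, 152], [-37, 69, 85], [-32, 66, 82], [-27, 66, 81], [-23, 66, 81]]
296 [[-24, 8, -28], [-42, 76, 87], [-37, 73, 81], [-32, 73, 81], [-28, 76, 86], [-28, 107, 137]]
```

View pics/w4.png

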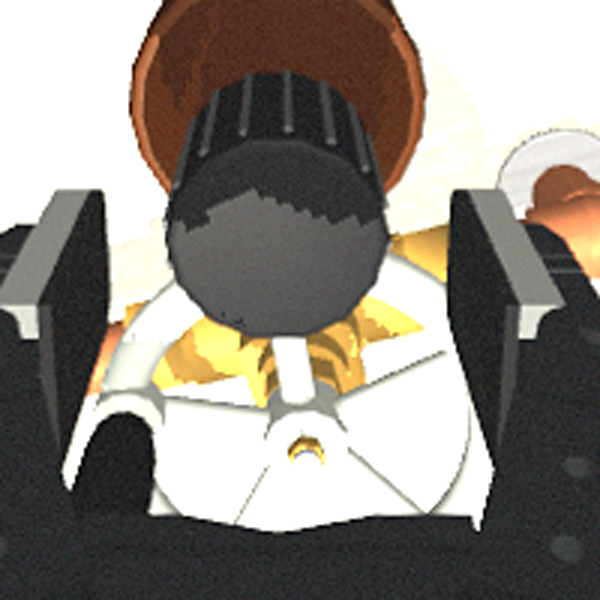

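View pics/c4.png

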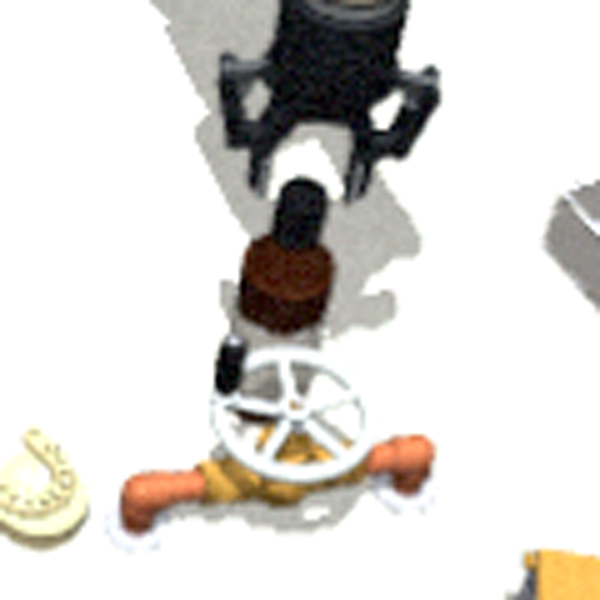

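The pictures show that the fingertips closed on top of the cap. They stand about 33–40 mm farther back than the interface text says. I'm measuring the real tip position before going lower.

```bash
python3 - <<'E'
from h import *
o,d,W=wcloud(None)
P=cloud(d,np.array(d['T_tool_cam']))*1000
m=(P[...,2]>-60)&(P[...,2]<10)&(np.abs(P[...,0])>21)&(np.abs(P[...,0])<36)&(np.abs(P[...,1])<16)
Q=P[m];print(len(Q),np.percentile(Q[:,2],[90,97,99,100]),np.percentile(Q[:,1],[0,1,99]))
m2=(np.abs(P[...,0])<16)&(np.abs(P[...,1])<16)&(P[...,2]>-30)&(P[...,2]<-5);print('cap',np.median(P[m2],0))
print(o['joint_pos'])
E
```

```text
4765 [-23.31429872 -18.64187148 -16.61975748 -14.35636569] [-14.78943047 -14.19132937   9.66276612]
cap [  0.37715864  -2.38627903 -13.60638688]
[ 1.73271520e-01  3.99946256e-01  1.76572027e+00  1.71394299e-05
  9.76431229e-01 -1.01279748e+00]
```

Emit:
jog_arm(steps=[[0,0,0,0,-0.5,8,55],[0,0,0,0,0,10,55],[0,0,0,0,0,8,55],[0,0,0,0,0,5,55],[0,0,0,0,0,0,55]])

```text
t: 4.88
tool_pos: [0.4622, 0.1938, 0.1615]
eef_rot: [-0.0, 0.829, 0.559, -0.001]
contact_force: [-0.2, 0.6, 0.2]
gripper_width: 0.0548
```

```bash
python3 - <<'E'
from h import *
o,d,W=wcloud(None);print(o['tool_pos'],o['contact_force'],o['gripper_width'])
im=d['frame'][180:380,230:430,::-1];cv2.imwrite('pics/w5.png',cv2.resize(np.clip(im.astype(float)*2.2,0,255).astype(np.uint8),None,fx=3,fy=3,interpolation=cv2.INTER_CUBIC))
E
```

```text
[0.46216479 0.19379011 0.16154185] [-0.2345716   0.57251591  0.19900529] 0.054762695386258914
```

View pics/w5.png

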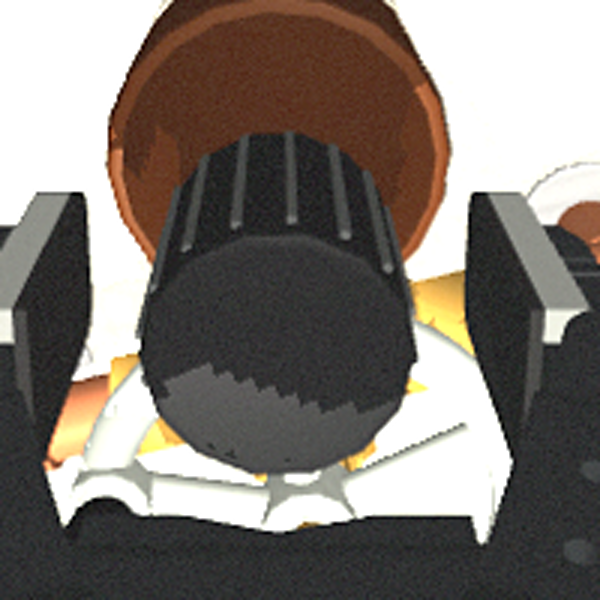

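The cap at (275,350) in the crop now sits between the pads, so I can close.

Emit:
jog_arm(steps=[[0,0,0,0,0,0,36],[0,0,0,0,0,0,22],[0,0,0,0,0,0,20],[0,0,0,0,0,0,20],[0,0,0,0,0,0,20],[0,0,0,0,0,0,20]], squeeze=45)

```text
t: 5.68
tool_pos: [0.4628, 0.1939, 0.1626]
eef_rot: [0.0, 0.829, 0.559, 0.0]
contact_force: [-0.7, -0.7, 5.4]
gripper_width: 0.0331
```

Emit:
jog_arm(steps=[[0,0,0,0,0,-4,20],[0,0,0,0,0,-8,20],[0,0,0,0,0,-8,20],[0,0,0,0,0,0,20]])

```text
t: 6.18
tool_pos: [0.463, 0.194, 0.1828]
eef_rot: [0.0, 0.829, 0.559, 0.001]
contact_force: [0.0, -0.1, -2.8]
gripper_width: 0.0328
```

Emit:
jog_arm(steps=[[0,0,0,0,0,-12,20],[0,0,0,0,0,-25,20],[0,0,0,0,0,-25,20],[0,0,0,-9,4,-10,20],[0,0,0,-24,9.5,0,20],[0,0,0,-30,12,0,20],[0,0,0,-30,12,0,20],[0,0,0,-30,20,0,20],[0,0,0,-30,26,0,20],[0,0,0,-30,26,0,20],[0,0,0,-30,26,0,20],[0,0,0,-30,26,0,20]])

```text
t: 7.68
tool_pos: [0.5204, -0.0937, 0.2536]
eef_rot: [-0.001, 0.829, 0.559, -0.0]
contact_force: [0.3, 0.9, -4.1]
gripper_width: 0.0329
```

Emit:
jog_arm(steps=[[0,0,0,-30,26,0,20],[0,0,0,-26,22,0,20],[0,0,0,-18,15,0,20],[0,0,0,-8,6,0,20],[0,0,0,0,0,0,20],[0,0,0,0,0,0,20]])

```text
t: 8.43
tool_pos: [0.5535, -0.1925, 0.254]
eef_rot: [-0.001, 0.829, 0.559, -0.0]
contact_force: [-0.5, 0.6, -4.4]
gripper_width: 0.033
```

```bash
python3 - <<'E'
from h import *
o,d,W=wcloud('w6.png');print(o['tool_pos'],o['contact_force'],o['gripper_width'])
R=Rq(o['eef_rot']);print(((R.T@(np.array([.555,-.196,0])-o['tool_pos']*[1,1,0]))*1000).round(1))
z=W[...,2]
P=W[(z>.028)&(z<.042)&(np.abs(W[...,0]-.55)<.12)&(np.abs(W[...,1]+.24)<.15)];print(len(P),P.min(0),P.max(0))
r=cv2.minAreaRect(P[:,:2].astype(np.float32));print(r)
P=W[(z>.06)&(z<.1)&(np.hypot(W[...,0]-.53,W[...,1]+.3)<.06)];print('jar',len(P),cv2.minEnclosingCircle(P[:,:2].astype(np.float32)) if len(P) else 0)
d=cap('scene','c6.png')
E
```

```text
[ 0.55348834 -0.19252989  0.25396543] [-0.54853247  0.63497273 -4.42957614] 0.03304109412953768
[-2.7  2.7 -0. ]
2491 [ 0.46394147 -0.36294412  0.02800133] [ 0.62861597 -0.12900643  0.04195271]
((0.546144425868988, -0.24588362872600555), (0.21992963552474976, 0.1399524211883545), 83.01854705810547)
jar 4844 ((0.5290424227714539, -0.30032771825790405), 0.036591533571481705)
```

View pics/w6.png

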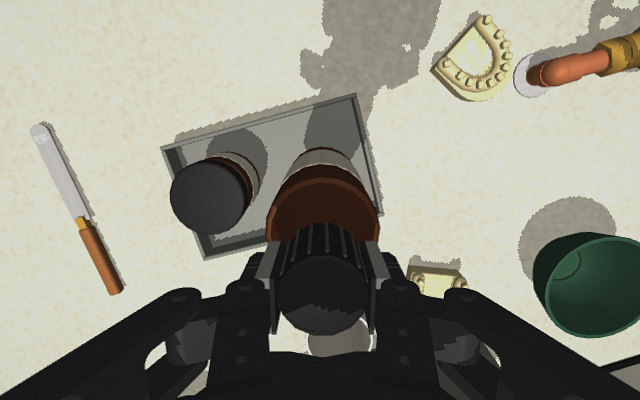

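View pics/c6.png

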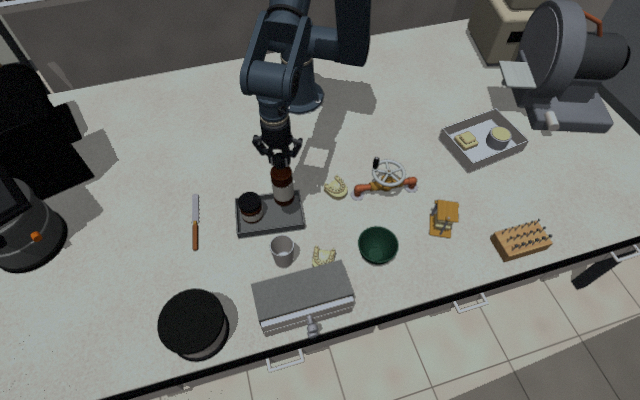

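Tray centre (0.5465, -0.2457) and jar (0.529, -0.300) match the earlier measurements, so I'm lowering into the free space.

Emit:
jog_arm(steps=[[0,0,0,-3.6,0.4,8,20],[0,0,0,0,0,18,20],[0,0,0,0,0,20,20],[0,0,0,0,0,18,20],[0,0,0,0,0,10,20],[0,0,0,0,0,5,20],[0,0,0,0,0,3,20],[0,0,0,0,0,0,20]])

```text
t: 9.52
tool_pos: [0.5533, -0.1975, 0.1724]
eef_rot: [0.0, 0.829, 0.559, 0.0]
contact_force: [-0.8, -0.4, -3.7]
gripper_width: 0.0329
```

Emit:
jog_arm(steps=[[0,0,0,0,0,2,20],[0,0,0,0,0,1.5,20],[0,0,0,0,0,0,20]])

```text
t: 9.9
tool_pos: [0.5531, -0.1973, 0.1686]
eef_rot: [-0.0, 0.829, 0.559, -0.0]
contact_force: [1.1, -0.7, -3.4]
gripper_width: 0.0327
```

Emit:
jog_arm(steps=[[0,0,0,0,0,1,20],[0,0,0,0,0,0.5,20]])

```text
t: 10.15
tool_pos: [0.5534, -0.1976, 0.1676]
eef_rot: [0.0, 0.829, 0.559, 0.0]
contact_force: [-0.6, -0.0, 2.0]
gripper_width: 0.033
```

Emit:
jog_arm(steps=[[0,0,0,0,0,0,40],[0,0,0,0,0,0,55],[0,0,0,0,0,0,60],[0,0,0,0,0,0,60],[0,0,0,0,0,-15,60],[0,0,0,0,0,-30,60],[0,0,0,0,0,-30,60],[0,0,0,0,0,-15,60]])

```text
t: 11.15
tool_pos: [0.5541, -0.1979, 0.2599]
eef_rot: [0.002, 0.829, 0.559, 0.001]
contact_force: [-0.4, 0.2, -0.4]
gripper_width: 0.0604
```

```bash
python3 - <<'E'
from h import *
o,d,W=wcloud('w7.png');print(o['tool_pos'],o['contact_force'],o['gripper_width'])
z=W[...,2]
P=W[(z>.195)&(z<.22)&(np.hypot(W[...,0]-.553,W[...,1]+.197)<.03)];print(len(P),np.median(P,0),cv2.minEnclosingCircle(P[:,:2].astype(np.float32)))
d=cap('side','s7.png');V=cloud(d);z=V[...,2]
P=V[(z>.205)&(z<.22)&(np.hypot(V[...,0]-.553,V[...,1]+.197)<.03)];print(len(P),np.median(P,0))
P=V[(z>.05)&(z<.14)&(np.hypot(V[...,0]-.553,V[...,1]+.197)<.045)];print(len(P),P.min(0),P.max(0))
E
```

```text
[ 0.55405079 -0.19788082  0.25987765] [-0.40657986  0.19860341 -0.44324304] 0.06038854186799901
2413 [ 0.55043516 -0.19600882  0.21140269] ((0.5523189306259155, -0.19695375859737396), 0.017648303881287575)
92 [ 0.55299138 -0.19444353  0.21100444]
430 [ 0.52156896 -0.19495393  0.05018645] [ 0.58476249 -0.16120184  0.13998812]
```

View pics/s7.png

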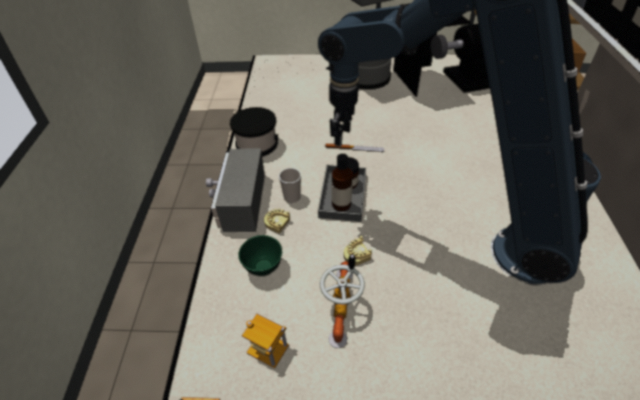

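Emit:
jog_arm(steps=[[0,0,0,14,-7,0,60],[0,0,0,30,-14,0,60],[0,0,0,40,-19,0,60],[0,0,0,42,-20,0,60],[0,0,0,42,-20,10,60],[0,0,0,42,-20,10,60],[0,0,0,40,-19,10,60],[0,0,0,26,-12,5,55],[0,0,0,14,-7.5,0,50],[0,0,0,0,0,0,45],[0,0,0,0,0,0,45]])

```text
t: 12.62
tool_pos: [0.5337, 0.1226, 0.2221]
eef_rot: [0.0, 0.829, 0.559, -0.0]
contact_force: [0.5, 0.2, 0.1]
gripper_width: 0.0454
```

```bash
python3 - <<'E'
from h import *
o,d,W=wcloud('w8.png');print(o['t'],o['tool_pos'],o['contact_force'],o['gripper_width'])
z=W[...,2]
m=(np.hypot(W[...,0]-.5605,W[...,1]-.163)<.062)&(z>.103)&(z<.117);P=W[m];print('wheel',len(P),P.min(0),P.max(0),cv2.minEnclosingCircle(P[:,:2].astype(np.float32)))
m=(np.hypot(W[...,0]-.535,W[...,1]-.123)<.025)&(z>.123)&(z<.172);P=W[m];print('handle',len(P),P.min(0),P.max(0),np.median(P,0))
m=(np.hypot(W[...,0]-.535,W[...,1]-.123)<.025)&(z>.160)&(z<.172);P=W[m];print('top',len(P),P.min(0),P.max(0),np.median(P,0))
m=(np.hypot(W[...,0]-.5605,W[...,1]-.163)<.012)&(z>.113)&(z<.128);P=W[m];print('nut',len(P),P.min(0),P.max(0),np.median(P,0))
E
```

```text
12.625 [0.53369561 0.12263244 0.22210777] [0.4756031  0.2213687  0.10512758] 0.04541896339427838
wheel 7426 [0.5032274  0.1074005  0.10307175] [0.61419585 0.21870812 0.11678766] ((0.5589855909347534, 0.16292071342468262), 0.056207749992609024)
handle 850 [0.52563258 0.11377798 0.12505776] [0.54291761 0.13230129 0.16838104] [0.5311488  0.12424011 0.16298788]
top 507 [0.52675232 0.11444361 0.16007646] [0.54291761 0.13120678 0.16838104] [0.53379487 0.12332814 0.16532058]
nut 557 [0.54866444 0.15211738 0.11304619] [0.57041437 0.17414366 0.1220205 ] [0.55814333 0.16299348 0.11474545]
```

View pics/w8.png

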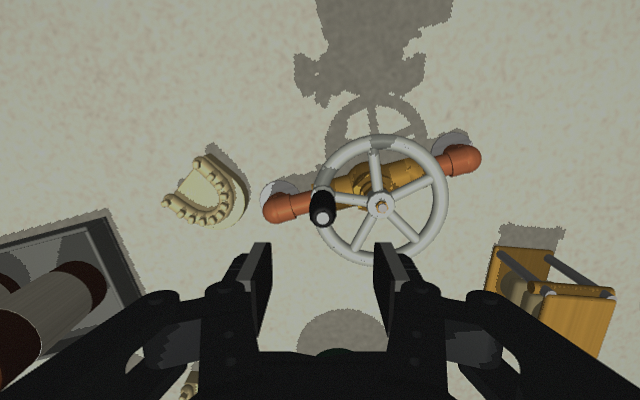

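Emit:
jog_arm(steps=[[0,0,0,0,0,10,45],[0,0,0,0,0,25,45],[0,0,0,0,0,30,45],[0,0,0,0,0,20,45],[0,0,0,0,0,12,45],[0,0,0,0,0,6,45],[0,0,0,0,0,2.5,45],[0,0,0,0,0,0,45]], squeeze=30)

```text
t: 13.68
tool_pos: [0.534, 0.1234, 0.117]
eef_rot: [0.0, 0.829, 0.559, 0.0]
contact_force: [0.3, 0.4, 0.8]
gripper_width: 0.045
```

```bash
python3 - <<'E'
from h import *
o,d,W=wcloud('w9.png');print(o['t'],o['tool_pos'],o['contact_force'],o['gripper_width'])
d=cap('scene'); c=d['frame'][100:220,330:450,::-1]; cv2.imwrite('pics/c9.png',cv2.resize(c,None,fx=5,fy=5,interpolation=cv2.INTER_CUBIC))
E
```

```text
13.675 [0.53399201 0.1233941  0.11700945] [0.27391833 0.37877703 0.78463809] 0.045002710223717185
```

View pics/w9.png

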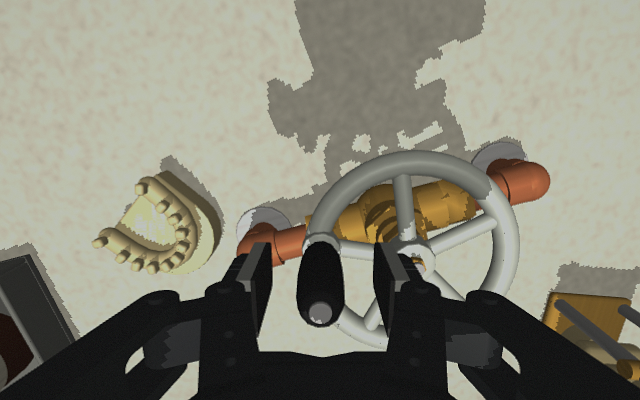

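View pics/c9.png

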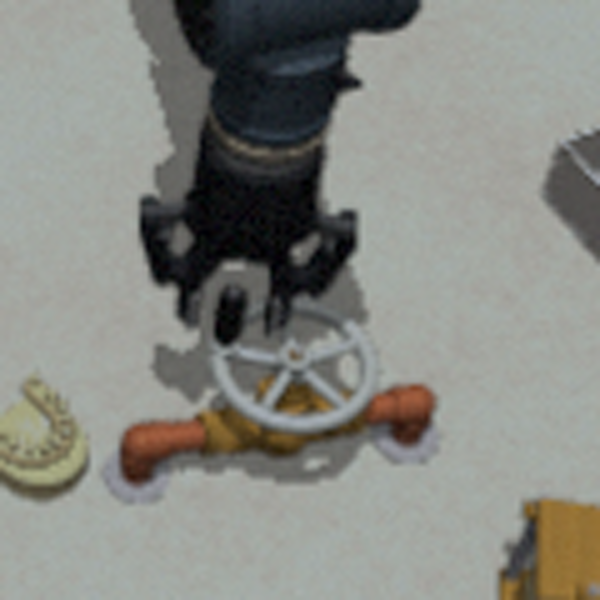

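The handle, at (320,280) in the wrist view, stands between the jaws and clear of the rim. Closing on it.

Emit:
jog_arm(steps=[[0,0,0,0,0,0,25],[0,0,0,0,0,0,10],[0,0,0,0,0,0,8],[0,0,0,0,0,0,8],[0,0,0,0,0,0,8],[0,0,0,0,0,0,8]], squeeze=30)

```text
t: 14.52
tool_pos: [0.5334, 0.1228, 0.1171]
eef_rot: [0.0, 0.829, 0.559, -0.0]
contact_force: [-2.3, -3.9, 5.4]
gripper_width: 0.0183
```

```bash
python3 - <<'E'
from h import *
o=get_obs();print(o['t'],o['tool_pos'],o['contact_force'],o['gripper_width'])
c=np.array([.559,.163]);th0=np.arctan2(*(o['tool_pos'][:2]-c)[::-1]);r=np.hypot(*(o['tool_pos'][:2]-c));print(np.degrees(th0),r)
R=Rq(o['eef_rot'])
# clockwise from above = decreasing angle; 15 deg steps
for k in range(12):
    a=th0-np.radians(15)*k;b=a-np.radians(15)
    D=.047*np.array([np.cos(b)-np.cos(a),np.sin(b)-np.sin(a),0]);print(round(np.degrees(a)),(R.T@D*1000).round(1)[:2])
E
```

```text
14.525 [0.53344517 0.12279246 0.11710956] [-2.28009133 -3.92857991  5.4378337 ] 0.0183417258134556
-122.43893519781888 0.04764132431592868
-122 [  3.8 -11.7]
-137 [  6.7 -10.3]
-152 [ 9.1 -8.2]
-167 [10.9 -5.6]
-182 [12.  -2.6]
-197 [12.3  0.6]
-212 [11.7  3.8]
-227 [10.3  6.7]
-242 [8.2 9.1]
-257 [ 5.6 10.9]
-272 [ 2.6 12. ]
-287 [-0.6 12.3]
```

```bash
python3 - <<'E'
from h import *
o=get_obs();R=Rq(o['eef_rot']);th0=np.radians(-122.4);c=np.array([.559,.163])
for k in range(30):
    a=th0-np.radians(12)*k;b=a-np.radians(12)
    D=.047*np.array([np.cos(b)-np.cos(a),np.sin(b)-np.sin(a),0]);print(k+1,round(np.degrees(b)),(R.T@D*1000).round(1)[:2],'->',(c+.047*np.array([np.cos(b),np.sin(b)])).round(4))
E
```

```text
1 -134 [ 2.8 -9.4] -> [0.5261 0.1294]
2 -146 [ 4.7 -8.6] -> [0.5199 0.137 ]
3 -158 [ 6.4 -7.5] -> [0.5153 0.1457]
4 -170 [ 7.8 -6. ] -> [0.5127 0.1552]
5 -182 [ 8.9 -4.2] -> [0.512 0.165]
6 -194 [ 9.5 -2.3] -> [0.5135 0.1747]
7 -206 [ 9.8 -0.3] -> [0.5169 0.1839]
8 -218 [9.7 1.8] -> [0.5222 0.1922]
9 -230 [9.1 3.7] -> [0.529  0.1992]
10 -242 [8.1 5.5] -> [0.5372 0.2047]
11 -254 [6.8 7.1] -> [0.5464 0.2083]
12 -266 [5.2 8.4] -> [0.556  0.2099]
13 -278 [3.3 9.3] -> [0.5659 0.2095]
14 -290 [1.3 9.7] -> [0.5754 0.2071]
15 -302 [-0.7  9.8] -> [0.5842 0.2027]
16 -314 [-2.8  9.4] -> [0.5919 0.1966]
17 -326 [-4.7  8.6] -> [0.5981 0.189 ]
18 -338 [-6.4  7.5] -> [0.6027 0.1803]
19 -350 [-7.8  6. ] -> [0.6053 0.1708]
20 -362 [-8.9  4.2] -> [0.606 0.161]
21 -374 [-9.5  2.3] -> [0.6045 0.1513]
22 -386 [-9.8  0.3] -> [0.6011 0.1421]
23 -398 [-9.7 -1.8] -> [0.5958 0.1338]
24 -410 [-9.1 -3.7] -> [0.589  0.1268]
25 -422 [-8.1 -5.5] -> [0.5808 0.1213]
26 -434 [-6.8 -7.1] -> [0.5716 0.1177]
27 -446 [-5.2 -8.4] -> [0.562  0.1161]
28 -458 [-3.3 -9.3] -> [0.5521 0.1165]
29 -470 [-1.3 -9.7] -> [0.5426 0.1189]
30 -482 [ 0.7 -9.8] -> [0.5338 0.1233]
```

Emit:
jog_arm(steps=[[0,0,0,1.3,-4.7,0,8],[0,0,0,1.7,-4.6,0,8]], squeeze=25)

```text
t: 14.78
tool_pos: [0.5264, 0.1279, 0.1171]
eef_rot: [0.001, 0.829, 0.559, -0.001]
contact_force: [-1.5, -8.8, 4.4]
gripper_width: 0.0181
```

Emit:
jog_arm(steps=[[0,0,0,4.7,-8.6,0,8],[0,0,0,6.4,-7.5,0,8]])

```text
t: 15.02
tool_pos: [0.5142, 0.1446, 0.1171]
eef_rot: [0.0, 0.829, 0.559, -0.002]
contact_force: [-2.3, -5.6, 7.4]
gripper_width: 0.0179
```

Emit:
jog_arm(steps=[[0,0,0,7.8,-6,0,8],[0,0,0,8.9,-4.2,0,8]])

```text
t: 15.28
tool_pos: [0.5103, 0.1647, 0.1171]
eef_rot: [-0.0, 0.829, 0.559, -0.002]
contact_force: [-4.1, -3.9, 7.5]
gripper_width: 0.0182
```

Emit:
jog_arm(steps=[[0,0,0,9.5,-2.3,0,8],[0,0,0,9.8,-0.3,0,8]])

```text
t: 15.52
tool_pos: [0.5153, 0.1842, 0.1171]
eef_rot: [-0.001, 0.829, 0.559, -0.002]
contact_force: [-2.4, -4.1, 7.1]
gripper_width: 0.018
```

Emit:
jog_arm(steps=[[0,0,0,9.7,1.8,0,8],[0,0,0,9.1,3.7,0,8]])

```text
t: 15.78
tool_pos: [0.5278, 0.1998, 0.1171]
eef_rot: [-0.001, 0.829, 0.559, -0.001]
contact_force: [-3.6, -3.0, 7.2]
gripper_width: 0.018
```

Emit:
jog_arm(steps=[[0,0,0,8.1,5.5,0,8],[0,0,0,6.8,7.1,0,8]])

```text
t: 16.02
tool_pos: [0.5453, 0.2087, 0.1171]
eef_rot: [-0.0, 0.829, 0.559, -0.001]
contact_force: [-3.4, -3.7, 6.8]
gripper_width: 0.0177
```

Emit:
jog_arm(steps=[[0,0,0,5.2,8.4,0,8],[0,0,0,3.3,9.3,0,8]])

```text
t: 16.27
tool_pos: [0.5646, 0.2097, 0.1171]
eef_rot: [-0.001, 0.829, 0.559, -0.002]
contact_force: [-5.0, -4.5, 8.4]
gripper_width: 0.0181
```

Emit:
jog_arm(steps=[[0,0,0,1.3,9.7,0,8],[0,0,0,-0.7,9.8,0,8]])

```text
t: 16.52
tool_pos: [0.5823, 0.2031, 0.1171]
eef_rot: [-0.001, 0.829, 0.559, -0.002]
contact_force: [-6.1, -3.3, 8.7]
gripper_width: 0.0182
```

Emit:
jog_arm(steps=[[0,0,0,-2.8,9.4,0,8],[0,0,0,-4.7,8.6,0,8]])

```text
t: 16.77
tool_pos: [0.5959, 0.1901, 0.1171]
eef_rot: [-0.002, 0.829, 0.559, -0.002]
contact_force: [-7.0, 0.3, 8.0]
gripper_width: 0.0183
```

Emit:
jog_arm(steps=[[0,0,0,-6.4,7.5,0,8],[0,0,0,-7.8,6,0,8]])

```text
t: 17.02
tool_pos: [0.6034, 0.1727, 0.1171]
eef_rot: [-0.002, 0.829, 0.559, -0.001]
contact_force: [-5.7, 3.0, 8.4]
gripper_width: 0.0184
```

Emit:
jog_arm(steps=[[0,0,0,-8.9,4.2,0,8]])

```text
t: 17.15
tool_pos: [0.6044, 0.1632, 0.1171]
eef_rot: [-0.002, 0.829, 0.559, -0.0]
contact_force: [-4.0, 4.3, 5.5]
gripper_width: 0.018
```

Emit:
jog_arm(steps=[[0,0,0,-9.5,2.3,0,8]])

```text
t: 17.27
tool_pos: [0.6041, 0.1576, 0.1172]
eef_rot: [-0.005, 0.831, 0.557, 0.004]
contact_force: [-0.7, 30.4, 1.5]
gripper_width: 0.0183
```

Emit:
jog_arm(steps=[[0,0,0,0,0,0,8]])

```text
t: 17.4
tool_pos: [0.6041, 0.1578, 0.1172]
eef_rot: [-0.004, 0.83, 0.558, 0.004]
contact_force: [-1.1, 15.0, 2.8]
gripper_width: 0.018
```

Emit:
jog_arm(steps=[[0,0,0,-3.2,0.5,0,8],[0,0,0,0,0,0,8]])

```text
t: 17.65
tool_pos: [0.6041, 0.1578, 0.1172]
eef_rot: [-0.006, 0.83, 0.558, 0.006]
contact_force: [-0.2, 23.0, 1.8]
gripper_width: 0.0181
```

```bash
python3 - <<'E'
from h import *
from scipy.optimize import least_squares
P=np.array([[.5264,.1279],[.5142,.1446],[.5103,.1647],[.5153,.1842],[.5278,.1998],[.5453,.2087],[.5646,.2097],[.5823,.2031],[.5959,.1901],[.6034,.1727],[.6044,.1632]])
s=least_squares(lambda p:np.hypot(P[:,0]-p[0],P[:,1]-p[1])-p[2],[.559,.163,.047]);print(s.x,s.fun.round(4))
o,d,W=wcloud('w10.png');print(o['tool_pos'],o['contact_force'],o['ft_torque'],np.degrees(np.arctan2(o['tool_pos'][1]-s.x[1],o['tool_pos'][0]-s.x[0])))
E
```

```text
[0.55735144 0.16324755 0.04701303] [-0.     -0.      0.0001 -0.     -0.      0.      0.      0.     -0.
 -0.      0.    ]
[0.60413425 0.15775651 0.11720216] [-0.20625392 22.99953463  1.78832549] [3.39340933 0.05903902 0.10780695] -6.694350475965714
```

View pics/w10.png

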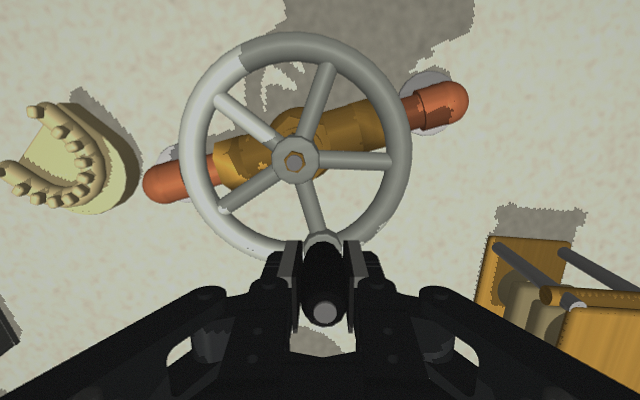

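```bash
cat >> h.py <<'E'
C=np.array([.55735,.16325])
def ang():
    o=get_obs();g=o['tool_pos']+Rq(o['eef_rot'])@np.array([0,0,-.03])
    f=lambda p:np.degrees(np.arctan2(p[1]-C[1],p[0]-C[0]))
    print('t',o['t'],'tcp',o['tool_pos'].round(4),'ang tcp',f(o['tool_pos']).round(2),'ang pads',f(g).round(2),'r',np.hypot(*(o['tool_pos'][:2]-C)).round(4),np.hypot(*(g[:2]-C)).round(4),'F',o['contact_force'].round(1),'w',o['gripper_width'].round(4))
E
python3 -c "
from h import *
for i in range(3): ang()
R=Rq([0,.829,.559,0]);print((R.T@np.array([0,9.6,0])).round(1))
for k in range(24):
    a=np.radians(-6.7+15*k);b=a+np.radians(15)
    print(k+1,(R.T@(47*np.array([np.cos(b)-np.cos(a),np.sin(b)-np.sin(a),0]))).round(1)[:2].tolist())
"
```

```text
Traceback (most recent call last):
  File "h.py", line 30, in ang
    print('t',o['t'],'tcp',o['tool_pos'].round(4),'ang tcp',f(o['tool_pos']).round(2),'ang pads',f(g).round(2),'r',np.hypot(*(o['tool_pos'][:2]-C)).round(4),np.hypot(*(g[:2]-C)).round(4),'F',o['contact_force'].round(1),'w',o['gripper_width'].round(4))
                                                                                                                                                                                                                               ^^^^^^^^^^^^^^^^^^^^^^^^
AttributeError: 'float' object has no attribute 'round'
```

Emit:
jog_arm(steps=[[0,0,0,3,-1.2,0,8],[0,0,0,3,-1.2,0,8],[0,0,0,0,0,0,8]])

```text
t: 18.08
tool_pos: [0.6041, 0.1578, 0.1172]
eef_rot: [-0.001, 0.829, 0.559, 0.002]
contact_force: [-0.2, 7.8, 4.4]
gripper_width: 0.0181
```

```bash
python3 -c "
from h import *
ang()"
```

```text
Traceback (most recent call last):
  File "h.py", line 30, in ang
    print('t',o['t'],'tcp',o['tool_pos'].round(4),'ang tcp',f(o['tool_pos']).round(2),'ang pads',f(g).round(2),'r',np.hypot(*(o['tool_pos'][:2]-C)).round(4),np.hypot(*(g[:2]-C)).round(4),'F',o['contact_force'].round(1),'w',o['gripper_width'].round(4))
                                                                                                                                                                                                                               ^^^^^^^^^^^^^^^^^^^^^^^^
AttributeError: 'float' object has no attribute 'round'
```

```bash
sed -i "s/o\['gripper_width'\].round(4)/round(o['gripper_width'],4)/" h.py
python3 -c "
from h import *
ang()
R=Rq(get_obs()['eef_rot']);R=Rq([0,.829,.559,0])
for k in range(24):
    a=np.radians(-6.7+15*k);b=a+np.radians(15)
    print(k+1,(R.T@(47*np.array([np.cos(b)-np.cos(a),np.sin(b)-np.sin(a),0]))).round(1)[:2].tolist())
"
```

```text
t 18.075 tcp [0.6041 0.1578 0.1172] ang tcp -6.6 ang pads -6.77 r 0.0471 0.0471 F [-0.2  7.8  4.4] w 0.0181
1 [11.3, -4.8]
2 [9.7, -7.5]
3 [7.4, -9.8]
4 [4.6, -11.4]
5 [1.5, -12.2]
6 [-1.7, -12.2]
7 [-4.8, -11.3]
8 [-7.5, -9.7]
9 [-9.8, -7.4]
10 [-11.4, -4.6]
11 [-12.2, -1.5]
12 [-12.2, 1.7]
13 [-11.3, 4.8]
14 [-9.7, 7.5]
15 [-7.4, 9.8]
16 [-4.6, 11.4]
17 [-1.5, 12.2]
18 [1.7, 12.2]
19 [4.8, 11.3]
20 [7.5, 9.7]
21 [9.8, 7.4]
22 [11.4, 4.6]
23 [12.2, 1.5]
24 [12.2, -1.7]
```

Emit:
jog_arm(steps=[[0,0,0,2.9,-1.2,0,8],[0,0,0,11.3,-4.8,0,8],[0,0,0,9.7,-7.5,0,8],[0,0,0,7.4,-9.8,0,8],[0,0,0,4.6,-11.4,0,8],[0,0,0,1.5,-12.2,0,8],[0,0,0,-1.7,-12.2,0,8]])

```text
t: 18.95
tool_pos: [0.5638, 0.2099, 0.1171]
eef_rot: [0.002, 0.829, 0.559, 0.002]
contact_force: [3.7, -6.9, 4.1]
gripper_width: 0.0179
```

```bash
python3 -c "
from h import *
ang()"
```

```text
t 18.95 tcp [0.5638 0.2099 0.1171] ang tcp 82.1 ang pads 82.26 r 0.0471 0.0471 F [ 3.7 -6.9  4.1] w 0.0179
```

Nominal is 83.3° and it measures 82.1°, so the wheel is following the gripper well. Continuing the first turn.

Emit:
jog_arm(steps=[[0,0,0,-4.8,-11.3,0,8],[0,0,0,-7.5,-9.7,0,8],[0,0,0,-9.8,-7.4,0,8],[0,0,0,-11.4,-4.6,0,8],[0,0,0,-12.2,-1.5,0,8],[0,0,0,-12.2,1.7,0,8]])

```text
t: 19.7
tool_pos: [0.5107, 0.1694, 0.1171]
eef_rot: [-0.0, 0.829, 0.559, 0.002]
contact_force: [4.8, 3.7, 3.5]
gripper_width: 0.0178
```

Emit:
jog_arm(steps=[[0,0,0,-11.3,4.8,0,8],[0,0,0,-9.7,7.5,0,8],[0,0,0,-7.4,9.8,0,8],[0,0,0,-4.6,11.4,0,8],[0,0,0,-1.5,12.2,0,8],[0,0,0,1.7,12.2,0,8]])

```text
t: 20.45
tool_pos: [0.5479, 0.1171, 0.117]
eef_rot: [-0.003, 0.829, 0.559, -0.003]
contact_force: [-3.2, 2.2, 12.1]
gripper_width: 0.0181
```

Emit:
jog_arm(steps=[[0,0,0,4.8,11.3,0,8],[0,0,0,7.5,9.7,0,8],[0,0,0,9.8,7.4,0,8],[0,0,0,11.4,4.6,0,8],[0,0,0,12.2,1.5,0,8],[0,0,0,12.2,-1.7,0,8]])

```text
t: 21.2
tool_pos: [0.6038, 0.156, 0.1171]
eef_rot: [0.001, 0.829, 0.559, -0.001]
contact_force: [1.5, -5.5, 6.8]
gripper_width: 0.0181
```

```bash
python3 -c "
from h import *
ang()"
```

```text
t 21.2 tcp [0.6038 0.156  0.1171] ang tcp -8.89 ang pads -8.78 r 0.047 0.047 F [ 1.5 -5.5  6.8] w 0.0181
```

Emit:
jog_arm(steps=[[0,0,0,11.3,-4.8,0,8],[0,0,0,9.7,-7.5,0,8],[0,0,0,7.4,-9.8,0,8],[0,0,0,4.6,-11.4,0,8],[0,0,0,1.5,-12.2,0,8],[0,0,0,-1.7,-12.2,0,8]])

```text
t: 21.95
tool_pos: [0.5628, 0.21, 0.1171]
eef_rot: [0.001, 0.829, 0.559, 0.001]
contact_force: [4.4, -3.4, 5.9]
gripper_width: 0.0182
```

Emit:
jog_arm(steps=[[0,0,0,-4.8,-11.3,0,8],[0,0,0,-7.5,-9.7,0,8],[0,0,0,-9.8,-7.4,0,8],[0,0,0,-11.4,-4.6,0,8],[0,0,0,-12.2,-1.5,0,8],[0,0,0,-12.2,1.7,0,8]])

```text
t: 22.7
tool_pos: [0.5107, 0.1694, 0.1171]
eef_rot: [-0.0, 0.829, 0.559, 0.002]
contact_force: [6.6, 3.4, 4.2]
gripper_width: 0.0183
```

Emit:
jog_arm(steps=[[0,0,0,-11.3,4.8,0,8],[0,0,0,-9.7,7.5,0,8],[0,0,0,-7.4,9.8,0,8],[0,0,0,-4.6,11.4,0,8],[0,0,0,-1.5,12.2,0,8],[0,0,0,1.7,12.2,0,8]])

```text
t: 23.45
tool_pos: [0.5474, 0.1172, 0.117]
eef_rot: [-0.003, 0.829, 0.559, -0.003]
contact_force: [-4.7, 2.1, 12.9]
gripper_width: 0.0178
```

Emit:
jog_arm(steps=[[0,0,0,4.8,11.3,0,8],[0,0,0,7.5,9.7,0,8],[0,0,0,9.8,7.4,0,8],[0,0,0,11.4,4.6,0,8],[0,0,0,12.2,1.5,0,8],[0,0,0,12.2,-1.7,0,8],[0,0,0,0,0,0,8],[0,0,0,0,0,0,8]])

```text
t: 24.45
tool_pos: [0.6041, 0.1581, 0.1171]
eef_rot: [0.0, 0.829, 0.559, 0.001]
contact_force: [4.3, 0.3, 5.7]
gripper_width: 0.018
```

```bash
python3 -c "
from h import *
ang()"
```

```text
t 24.45 tcp [0.6041 0.1581 0.1171] ang tcp -6.29 ang pads -6.32 r 0.047 0.047 F [4.3 0.3 5.7] w 0.018
```

```bash
python3 - <<'E'
from h import *
ang()
o,d,W=wcloud('w11.png');a=cv2.imread('pics/w10.png',0)[20:260,150:430].astype(np.float32);b=cv2.imread('pics/w11.png',0)[20:260,150:430].astype(np.float32)
print(cv2.phaseCorrelate(a,b))
z=W[...,2]
m=(np.hypot(W[...,0]-C[0],W[...,1]-C[1])<.06)&(z>.103)&(z<.117);P=W[m];print('wheel',cv2.minEnclosingCircle(P[:,:2].astype(np.float32)))
ang()
s=cap('scene','c11.png')
V=cloud(s);z=V[...,2];P=V[(z>.2)&(z<.22)&(np.hypot(V[...,0]-.553,V[...,1]+.197)<.03)];print('bottle cap',len(P),np.median(P,0))
P=V[(z>.06)&(z<.1)&(np.hypot(V[...,0]-.53,V[...,1]+.3)<.05)];print('jar',cv2.minEnclosingCircle(P[:,:2].astype(np.float32)))
c=s['frame'][90:250,180:460,::-1];cv2.imwrite('pics/c11z.png',cv2.resize(c,None,fx=2.8,fy=2.8))
E
```

```text
t 24.45 tcp [0.6041 0.1581 0.1171] ang tcp -6.29 ang pads -6.32 r 0.047 0.047 F [4.3 0.3 5.7] w 0.018
((0.3272640279470522, -0.013728932929026882), 0.8715260274984219)
wheel ((0.5594791769981384, 0.16309745609760284), 0.056161656975746155)
t 24.5 tcp [0.6041 0.1581 0.1171] ang tcp -6.31 ang pads -6.34 r 0.047 0.047 F [3.9 0.4 6.3] w 0.0183
bottle cap 102 [ 0.55932447 -0.19656197  0.20968892]
jar ((0.5333004593849182, -0.30012938380241394), 0.037884727120399475)
```

View pics/w11.png

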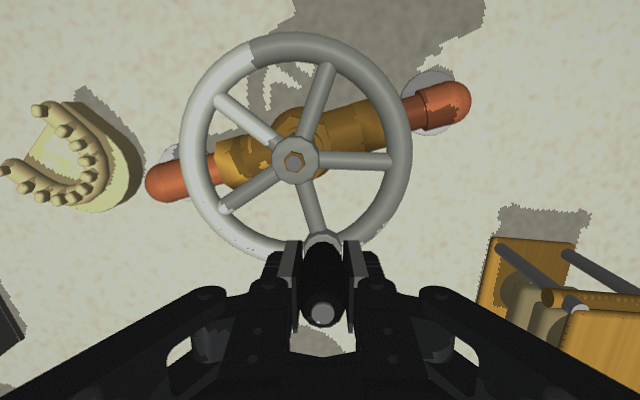

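View pics/c11z.png

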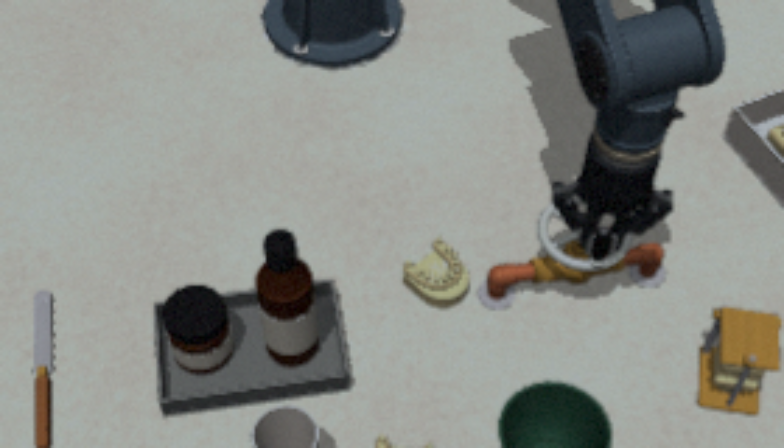

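The wheel's spokes and handle sit as they did in the at-stop picture, with a shift of about 0.3 px. The bottle stands upright in the tray beside the jar, so I'm handing in.

```bash
python3 -c "
from h import *
print(ctrl.hand_in());ang()"
```

```text
the job is handed in; nothing more can be done
None
the job is handed in; nothing more can be done
```

The job is done and handed in at about 24.5 s. I couldn't take a reading after the hand-in, and no verdict is reported.

- **Bottle:** I lifted it by the cap and set it upright in the free part of the tray at about (0.552, -0.197), cap top at 0.211 m. The last scene picture shows it standing there, clear of the jar, and the other things looked undisturbed.
- **Shutting the valve:** I turned the wheel clockwise about 244° until it came up hard. Pushing 23 N at the handle did not move it any further, against about 3.5 N of normal drag.
- **Backing off:** I turned it two full turns anticlockwise. The handle finished at -6.3°, against -6.6° to -6.7° at the stop, so the wheel is within about 0.4° of exactly two turns. The wrist picture matches the one at the stop to about 0.3 pixel, and the handle is still gripped with the grip set to 25 N (jaws 18 mm apart).

**What disagreed:**
- **Fingertips:** They stand about 33–40 mm farther back than the interface text says. My first grip attempt therefore closed on top of the cap, pressing it with about 12 N. I saw this in the wrist picture and regripped lower; the bottle did not move.
- **Hub position:** The camera's hub position was about 2 mm off in x. I used the centre fitted from the turning motion instead, which had a residual of about 0.1 mm.

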